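# Clamp a bronze pin in the V-block jig with its draw latch

## Robot

A 6-joint arm with a two-finger parallel gripper is mounted at the origin on the work surface. World frame = base frame: x ahead of the robot, y to its left, z up, the work surface at z = 0. Lengths are in mm, angles in degrees, forces in N, time in s.
With the tool pointing down it reaches from about 350 to 850 mm from the base axis. Payload 8.1 kg.
Tool frame: the origin (TCP) lies on the centre line of the jaws, within the pads' length; the fingertips stand 19 mm ahead of it and the grasp point (between the pads) is the TCP; z points along the fingers, y is the line along which they close (so a half turn about z gives the same grasp; the last joint's range is limited). The gripper opens to 85 mm and grips with 20 to 120 N. Pads are 22 mm wide; open, the fingers measure 114 mm over their backs; the gripper's body (76 mm by 85 mm) begins 54 mm behind the grasp point. The pads swing forward as they close: fully open they stand 13 mm farther back than shut.
Start: joints at [59.278, 7.471, 85.268, -0, 87.261, -4.893], TCP at [261.392, 540.074, 250.292] pointing down, gripper open.
Joint ranges: [-169.43, 169.43], [-51.17, 129.36], [1.28, 143.12], [-76.62, 256.62], [0, 156.53], [-152.29, 152.29]. Speed limits (degrees/s): [136.94, 136.94, 159.86, 180, 180, 180].

## Interface

Orientations are given as [roll, pitch, yaw] about the fixed x, y, z axes, in that order (R = Rz(yaw) Ry(pitch) Rx(roll)).
In Python, from bench import r gives the robot as it stands. The module is installed in compiled form; this text tells all that it offers.
- The arm moves only by the tool servo_tool, never from a script. Its arguments are lists of equal length, an entry for each row: "fingers": the finger opening in m, from 0 to 0.0854; "linear": the shift along the tool's x, y, z in m, a list of three; "rotation": the turn, a rotation vector about the tool's x, y, z in degrees, a list of three. A call has 1 to 10 rows; each row is the pose to reach, as a shift and turn from the pose commanded when the call began, along the tool's axes at that moment; what a row does not reach only later rows make up. A row lasts 1/10 s, in which the tool goes at most 50 mm and 8.59 degrees, less where a joint would pass 70% of its speed; a pose out of reach is approached as far as the arm can. A call with a gripper value outside its range is refused whole. The fingers move at their own pace and stop on an object; "force" is the grip in N (left out, the last holds). Time passes only in rows, so rows that repeat a pose let the fingers close. It gives the time, the measured TCP pose, the force, the opening and the grip force at its end, in the units of the state.
- r.sense(): the state, without advancing time (a new reading comes with each control period).
- r.snapshot(name): name is "scene" or "top"; returns a dict with "frame" (420x560x3 uint8, red, green, blue), "fx", "fy", "cx", "cy" (pixels), "camera_from_world" (4x4, takes a point from world to camera coordinates). Camera axes: x right, y up, looking along -z (the intrinsics and any distortion apply to the point x, -y, -z); pixel columns grow to the right and rows downward; lengths in mm; the calibration is good to about 2 mm. A picture is of the moment at which its call begins. There is no depth.
- r.hand_in(): hands the job in; it is judged then, once.
The state is a dict: "time": time; "joint_pos": joint angles; "qd": joint speeds; "joint_efforts": joint torques, N m; "tool_pos": TCP position; "tcp_rot": TCP orientation; "ft_force": force on the tool from outside, world axes, zero at the start; "wrist_torque": the same for the moment, N m; "finger_gap": finger opening in mm; "grip_force": force on a finger pad.
Only numpy, scipy, OpenCV 4.12 (cv2) and the standard library are available. Lean on these libraries where they do the work, as an engineer would, in place of code of your own. Each camera call takes 0.05 s, during which the arm holds its last target. There are 200 camera calls.

## Task

Slide the bronze pin gently along the V-groove of the holding jig until its end is home against the stop, without shifting the stop. Then hook the latch's wire loop over the keeper on the hold-down arm, draw it taut, and push the red-handled lever down past its toggle point until it lies fully closed and the arm clamps the pin. Leave everything else on the bench where it is.

Things in the scene. Friction and masses are not known exactly. Their poses are not given: they have to be found in the camera images.
- jig: Holding jig bolted to the bench: aluminium base plate 270 x 120 x 12 mm (x, y, z). Origin: centre of its underside, on the bench. x runs from the hold-down arm's hinge (x -100) along the arm to the latch at +x; y runs along the V-groove from the stop (-y) to the open loading end (+y); z up. All else given in mm in these axes.
- groove (a point): Middle of the V-groove, at jig (-45, 0, 46), on the line where the pin's axis lies. The white V-block is 50 mm wide in x and 100 long in y, its top at z 47. The bracket of the stop is behind its -y end; the +y end is open.
- pin_mid (a point): Centre of the bronze pin (loose), a plain round rod, 12 mm diameter, 110 mm long, about 80 to 145 g, lying in the V-groove under the arm. Its own x axis is its long axis and points to the stop; the end to push, 55 mm from here on the jig's +y side, stands clear of the V-block and still does (12 mm or more) when the pin is home. It slides with about 1 to 4 N.
- pin_far (a point): Centre of the pin's leading end face, the one that must come against the stop.
- stop_face (a point): Centre of the stop's face: a 10 mm steel rod on the groove's line, facing the jig's +y. It is set to a different length each time and held by a lock screw: a push above about 30 N shifts it.
- keeper (a point): Seat of the hooked loop's end bar (the bar's axis): behind the keeper horn, on its -x side, and on the top of the arm. The steel arm (24 mm wide, hinged at jig x -100, z 60, top at z 68) lies over the pin on a rubber pad; at its end the horn, 24 mm wide and 8 thick, rises to 18 mm above this seat, its top leaning 4 mm to -x. Axes as the jig's while the arm is down.
- loop_end (a point): Middle of the end bar of the latch's wire loop: a U of 6 mm steel wire, 46 mm wide outside along the jig's y, 34 inside, 71 mm from its hinge pin on the lever to the end bar (axes). Its own x axis runs from here along the legs to the hinge pin. The legs can be gripped from outside, across 46 mm; nothing stands beside them.
- loop (a joint): Angle of the loop on the lever, rad. From hinge pin to end bar the loop points to the jig's -x and rises at (loop - lever) above level. Stiff hinge: the loop stays where it is put and turns with the lever, so if hooked but slack it lifts off again as the lever closes. Drawn back (+x) until it bears on the horn, where the resistance rises sharply, it stays hooked when let go.
- pivot (a point): Lever pivot, at jig (42, 0, 58), axis along y. The loop's hinge pin is on the lever, 20 mm from this axis, in a direction 0.454 rad below that of the handle: raising the lever carries the loop towards the keeper and back past the horn, lowering it draws the loop tight.
- lever (a joint): Angle of the lever, rad: 0 closed, handle level along the jig's +x; 1.57 upright; up to 1.95, leaning to the keeper. The end bar clears the horn only beyond about 1.4. It stays where left (0.06 N m of friction; it can be carried along by the loop). Hooked, the loop comes taut at about 0.7 to 0.9; from there up to about 10 N on the handle; it toggles at about 0.3 and then snaps to 0.
- lever_tip (a point): Free end of the lever's red handle, middle of its upper face (the face that looks up when closed). The handle is 22 mm wide, 12 thick, 42 long; this point is 70 mm from the pivot axis along the handle and 8 mm off it.
- jar: White-capped glass jar, 68 mm across, 85 mm tall: leave alone.
- solvent: Amber bottle, 60 mm across, 130 mm tall: leave alone.
- beaker: Clear open beaker, 72 mm across, 85 mm tall: leave alone.
- brush: Fine brush 155 mm long with a wooden handle, lying on the bench to one side of the jig: leave alone.
- spatula: Thin steel spatula 165 mm long with a dark handle, lying on the bench to one side of the jig: leave alone.
- spare_pin: Shorter bronze pin, 10 mm by 70 mm, lying in a low blue tray (110 x 150 x 18 mm): leave alone.
- hex_key: Steel hex key, 60 mm long, lying on the jig's base plate beside the lever: leave alone.

How it is judged:
By the outcome, as a careful person would: the job done as asked, in the order asked, and still so for the second after the job is handed in, with the robot touching nothing.
It also fails if it takes over 64 s, if anything falls off the work surface, if the arm or the gripper's body presses on something with over 40 N, if the wrist force passes 120 N, or if a joint passes its speed limit or range.

## Working session

There is one attempt and no reset: what is moved stays moved. The work goes in short steps, Python scripts to look and compute and a tool call to move; the robot and the scene stay as the last step left them, time stands still between calls to the robot, and variables do not carry over. Pictures are saved under pics/ and viewed, at most 10 in all, crops included, and the job is handed in when it is done.

Besides the shell and the picture viewer there is one more tool, called after "Emit:" as name(argument=value, ...) on one line, values as JSON. servo_tool: Moves the arm, as the interface text tells. Its arguments: {"type":"object","properties":{"fingers":{"type":"array","items":{"type":"number"}},"linear":{"type":"array","items":{"type":"array","items":{"type":"number"}}},"rotation":{"type":"array","items":{"type":"array","items":{"type":"number"}}},"force":{"type":"number"}},"required":["fingers","linear","rotation"]}

```bash
mkdir -p pics; python3 - <<'E'
from bench import r
import cv2, numpy as np, pickle
d={}
for n in("scene","top"):
    s=r.snapshot(n); d[n]=s
    cv2.imwrite(f"pics/{n}0.png",cv2.resize(s["frame"][:,:,::-1],(784,588),interpolation=cv2.INTER_CUBIC))
    print(n,{k:v for k,v in s.items() if k!="frame"})
pickle.dump(d,open("d0.pkl","wb"))
print(r.sense())
E
```

```text
scene {'fx': 393.1357292508208, 'fy': 393.1357292508208, 'cx': 276.5209346519085, 'cy': 203.8776567646221, 'camera_from_world': array([[ 4.12898672e-01,  9.10725509e-01, -9.68165298e-03,
        -2.20535039e+02],
       [-5.37646138e-01,  2.52307210e-01,  8.04535706e-01,
         2.07732906e+02],
       [ 7.35153941e-01, -3.26986421e-01,  5.93825365e-01,
        -1.30470266e+03],
       [ 0.00000000e+00,  0.00000000e+00,  0.00000000e+00,
         1.00000000e+00]])}
top {'fx': 536.5951544343947, 'fy': 536.5951544343947, 'cx': 279.81083668209664, 'cy': 210.3931318805329, 'camera_from_world': array([[ 3.33357135e-03, -9.99554417e-01, -2.96623531e-02,
         1.85074062e+01],
       [ 9.98519777e-01,  1.71687535e-03,  5.43627329e-02,
        -5.33562736e+02],
       [-5.42875833e-02, -2.97996682e-02,  9.98080577e-01,
        -1.26826263e+03],
       [ 0.00000000e+00,  0.00000000e+00,  0.00000000e+00,
         1.00000000e+00]])}
{'time': 0.1, 'joint_pos': array([ 5.92778478e+01,  7.51389261e+00,  8.53232814e+01, -9.39378540e-04,
        8.72606844e+01, -4.89144537e+00]), 'qd': array([ 0.0325469 , -0.09367203, -0.02109647,  0.03970986, -0.03796915,
       -0.01371605]), 'joint_efforts': array([ 1.70124280e-03, -5.70949244e+01, -5.01946127e+01, -1.21061312e-04,
        8.14909843e-03,  1.02240989e-05]), 'tool_pos': array([261.16086078, 539.66695208, 249.31453831]), 'tcp_rot': array([-1.79902418e+02, -7.40939068e-03,  1.54169333e+02]), 'ft_force': array([0.30866735, 0.0383847 , 0.0413973 ]), 'wrist_torque': array([ 0.01432584, -0.00105629, -0.02082991]), 'grip_force': 0.0, 'finger_gap': 85.56324182242626}
```

View pics/scene0.png

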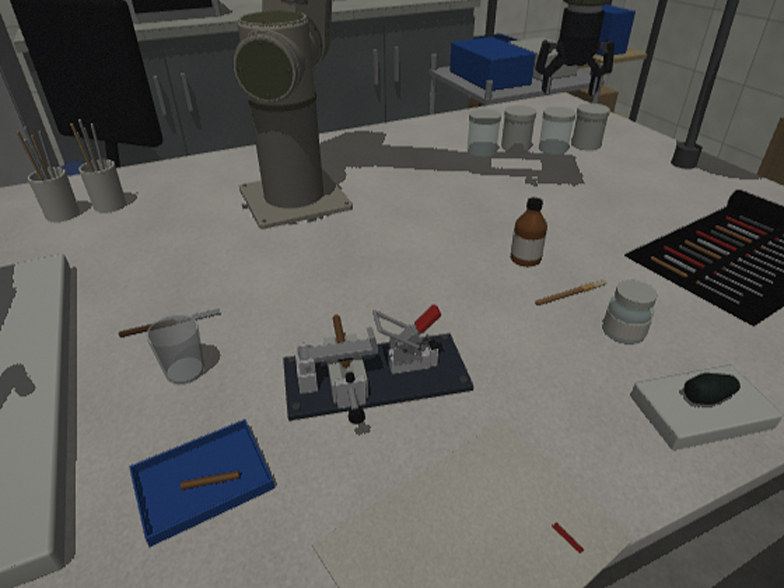

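View pics/top0.png

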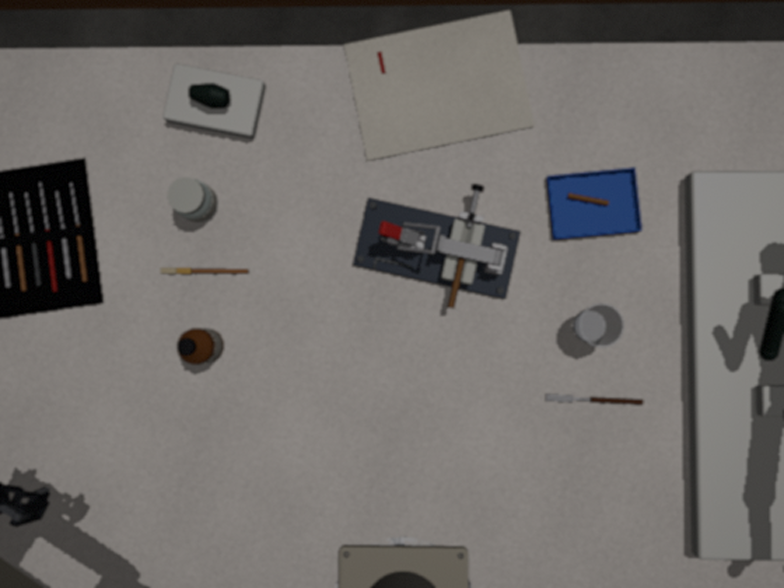

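The scene view shows the jig with lever partly raised (red handle near (425,320)) and the loop standing above the arm's end. The top view shows the jig centred near (437,248), with jig +x pointing image-left (world +y) and the pin protruding toward the robot at (455,290). Next I'll fit the plate and make crops.

```bash
cat > h.py <<'E'
import numpy as np, cv2, pickle
def ray(s,u,v):
    M=s["camera_from_world"];R=M[:3,:3];t=M[:3,3]
    d=R.T@np.array([(u-s["cx"])/s["fx"],-(v-s["cy"])/s["fy"],-1.]);return -R.T@t,d
def onz(s,u,v,z):
    o,d=ray(s,u,v);return o+d*(z-o[2])/d[2]
def proj(s,p):
    c=s["camera_from_world"]@np.append(p,1.);return np.array([s["cx"]-s["fx"]*c[0]/c[2],s["cy"]+s["fy"]*c[1]/c[2]])
def onplane(s,u,v,p,n):
    o,d=ray(s,u,v);return o+d*(np.dot(p-o,n)/np.dot(d,n))
E
python3 - <<'E'
from h import *
d=pickle.load(open("d0.pkl","rb"))
s=d["top"];f=s["frame"].astype(int)
sub=f[130:225,240:385]
m=np.zeros(f.shape[:2],np.uint8)
g=f.max(2); m[130:225,240:385]=((g<90)[130:225,240:385])*255
m=cv2.morphologyEx(m,cv2.MORPH_OPEN,np.ones((3,3),np.uint8))
cs,_=cv2.findContours(m,cv2.RETR_EXTERNAL,cv2.CHAIN_APPROX_NONE)
c=max(cs,key=cv2.contourArea);rc=cv2.minAreaRect(c);b=cv2.boxPoints(rc);print(rc,cv2.contourArea(c))
P=np.array([onz(s,u,v,12) for u,v in b]);print(P.round(1));print(np.linalg.norm(np.diff(P,axis=0),axis=1))
# crops
a=f[125:225,240:385].astype(np.uint8); a=cv2.resize(a,None,fx=5.5,fy=5.5,interpolation=cv2.INTER_CUBIC)
cv2.imwrite("pics/topc.png",np.clip(a[:,:,::-1]*1.5,0,255).astype(np.uint8)); 
e=d["scene"]["frame"][210:310,200:340]; e=cv2.resize(e,None,fx=5.5,fy=5.5,interpolation=cv2.INTER_CUBIC)
cv2.imwrite("pics/scenec.png",np.clip(e[:,:,::-1]*1.5,0,255).astype(np.uint8))
E
```

```text
((309.1529235839844, 186.811767578125), (112.15304565429688, 70.06854248046875), 12.52880859375) 4400.5
[[ 537.2   99.2   12. ]
 [ 702.8   63.5   12. ]
 [ 643.5 -199.4   12. ]
 [ 479.7 -162.4   12. ]]
[169.37777234 269.534735   167.93396613]
```

View pics/topc.png

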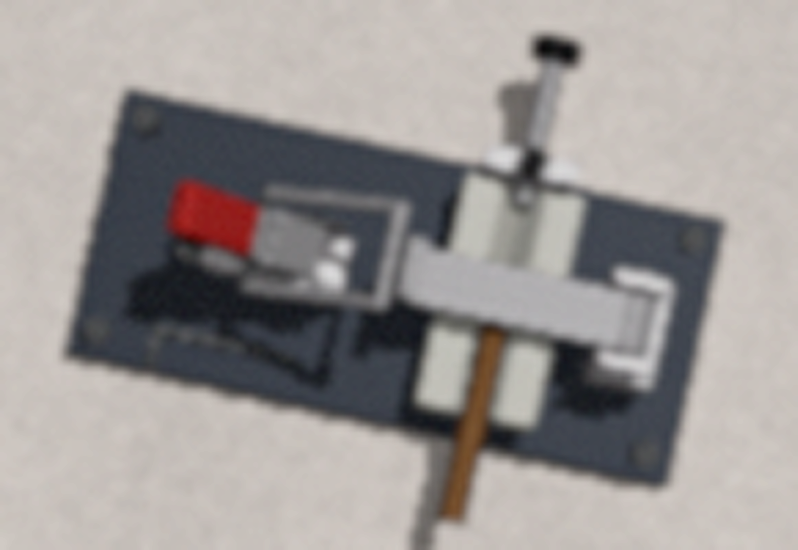

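View pics/scenec.png

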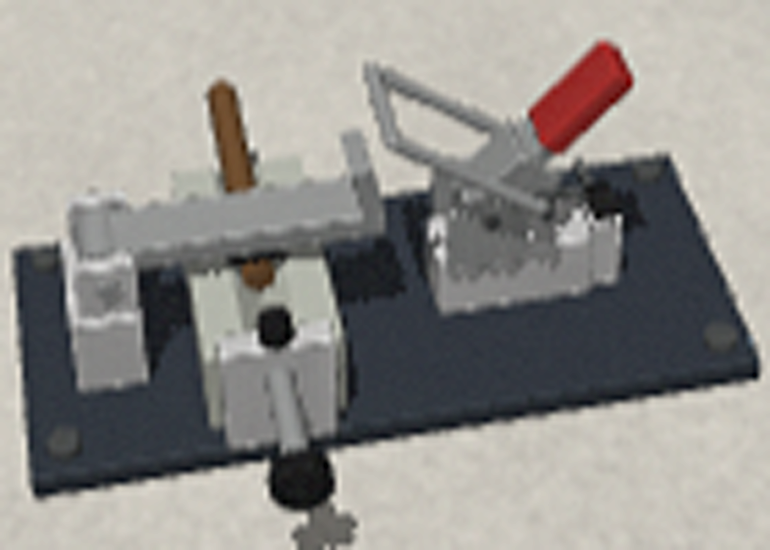

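The top crop shows plate corners at (130,95),(722,220),(665,488),(68,355), the pin's outer end at (452,520), the stop rod tip near (524,208), and the loop end bar (405,205)-(385,305). The scene crop shows the loop end bar (372,68)-(390,145), handle top end ~(612,48), and pin leading end ~(258,280) short of the stop.

```bash
cat >> h.py <<'E'
def fit(A,B): # 2D rigid B=R A+t
    a=A.mean(0);b=B.mean(0);U,S,V=np.linalg.svd((A-a).T@(B-b));R=V.T@np.diag([1,np.linalg.det(V.T@U.T)])@U.T
    return R,b-R@a
class Jig:
    def __init__(s,yaw,t):
        c,n=np.cos(yaw),np.sin(yaw);s.R=np.array([[c,-n,0],[n,c,0],[0,0,1.]]);s.t=np.array([t[0],t[1],0.])
    def w(s,p): return s.R@np.array(p,float)+s.t
    def j(s,p): return s.R.T@(np.array(p,float)-s.t)
    def ony(s,cam,u,v,y): return s.j(onplane(cam,u,v,s.w([0,y,0]),s.R[:,1]))
E
python3 - <<'E'
from h import *
d=pickle.load(open("d0.pkl","rb"));T=d["top"];S=d["scene"]
tp=lambda u,v:(240+(u+.5)/5.5-.5,125+(v+.5)/5.5-.5)
sp=lambda u,v:(200+(u+.5)/5.5-.5,210+(v+.5)/5.5-.5)
C=np.array([onz(T,*tp(*q),12)[:2] for q in[(130,93),(722,220),(663,488),(67,356)]])
A=np.array([[135,-60],[-135,-60],[-135,60],[135,60.]])
R,t=fit(A,C);yaw=np.arctan2(R[1,0],R[0,0]);print(np.degrees(yaw),t,(C-(A@R.T+t)).round(1))
C2=np.array([onz(S,*sp(*q),12)[:2] for q in[(758,372),(35,490),(14,247),(668,155)]])
R2,t2=fit(A,C2);yaw2=np.arctan2(R2[1,0],R2[0,0]);print('scene',np.degrees(yaw2),t2,(C2-(A@R2.T+t2)).round(1))
J=Jig((yaw+yaw2)/2,(t+t2)/2);pickle.dump(((yaw+yaw2)/2,(t+t2)/2),open("jig.pkl","wb"))
print("pin outer top",J.j(onz(T,*tp(452,519),46)))
print("stop rod top",J.j(onz(T,*tp(525,208),50)))
print("lead end scene z46?", J.j(onz(S,*sp(258,283),46)),J.j(onz(S,*sp(258,283),41)))
print("pin outer scene", J.j(onz(S,*sp(222,88),46)))
for n,u,v,y in[("tip",612,48,0),("tip edge near",632,80,-11),("bar mid",380,106,0),("bar near",390,145,-20),("bar far",371,68,20),("horn top near",370,140,-12)]:print(n,J.ony(S,*sp(u,v),y).round(1))
for p in [(-45,0,46),(42,0,58),(0,0,86),(-45,-50,46)]: print(p,J.w(p).round(1),(proj(T,J.w(p))-[240,125])*5.5,(proj(S,J.w(p))-[200,210])*5.5)
E
```

```text
77.54123403297406 [613.87230144 -55.37382362] [[-1.3 -2.9]
 [ 0.6  2.2]
 [ 0.8  2.5]
 [-0.1 -1.8]]
scene 76.95539932249294 [617.87442293 -57.73771657] [[ 0.6 -3.3]
 [ 2.9  2.1]
 [-1.9  1.8]
 [-1.6 -0.6]]
pin outer top [-44.57744153  96.36424246  46.        ]
stop rod top [-45.53203194 -38.90468024  50.        ]
lead end scene z46? [-45.73492911 -13.96701043  46.        ] [-45.28894544  -8.89540526  41.        ]
pin outer scene [-44.26869642  99.65257974  46.        ]
tip [ 88.5  -0.  121.7]
tip edge near [ 93.1 -11.  114.9]
bar mid [  3.6  -0.  109.8]
bar near [  3.3 -20.  108.6]
bar far [  4.1  20.  111.2]
horn top near [ -2.4 -12.  105.1]
(-45, 0, 46) [ 605.9 -100.4   46. ] [500.74463602 295.71068195] [252.37639082 254.19099579]
(42, 0, 58) [625.1 -15.6  58. ] [300.71250817 247.14574244] [482.1283712  196.20169345]
(0, 0, 86) [615.9 -56.6  86. ] [400.1425699  260.67953421] [369.51275636 155.55194258]
(-45, -50, 46) [ 654.7 -111.5   46. ] [526.55670952 181.52676959] [272.32980922 351.70315999]
```

Plate fit in the two views agrees to about 4 mm: jig yaw about 77.3° and centre about (616,-56.5). The pin's outer end is at jig y≈98 and the stop at y≈-39, so the pin travels about 27 mm. The loop bar is 72 mm from the computed hinge pin (expected 71), with the lever at about 0.85. I'll move to a stand-off behind the pin end.

```bash
cat >> h.py <<'E'
from scipy.spatial.transform import Rotation as Ro
def jig(): return Jig(*pickle.load(open("jig.pkl","rb")))
PUSH=np.array([[0,1,0],[1,0,0],[0,0,-1.]]); LOOP=np.diag([1,-1,-1.])
def goal(p,base,tilt=0):
    from bench import r
    J=jig();s=r.sense();R0=Ro.from_euler("xyz",s["tcp_rot"],degrees=True).as_matrix()
    G=J.R@Ro.from_euler("y",tilt,degrees=True).as_matrix()@base
    print("t",round(s["time"],2),"jig now",J.j(s["tool_pos"]).round(1),"F jig",(J.R.T@s["ft_force"]).round(1),"gap",round(s["finger_gap"],1))
    print("target world",J.w(p).round(1),"shift mm",(R0.T@(J.w(p)-s["tool_pos"])).round(1),"rot",Ro.from_matrix(R0.T@G).as_rotvec(degrees=True).round(2))
E
python3 - <<'E'
from h import *
goal([-45,130,150],PUSH)
E
```

```text
t 0.1 jig now [503.2 477.6 249.3] F jig [ 0.1 -0.3  0. ] gap 85.6
target world [479.1 -71.8 150. ] shift mm [-462.6 -455.2  100. ] rot [ -0.1   -0.02 -13.08]
```

Emit:
servo_tool(fingers=[0,0,0,0,0,0,0,0,0,0], linear=[[-0.03,-0.03,0],[-0.06,-0.06,0],[-0.09,-0.09,0],[-0.12,-0.12,0],[-0.15,-0.15,0],[-0.18,-0.18,0],[-0.21,-0.21,0],[-0.24,-0.24,0],[-0.27,-0.27,0],[-0.3,-0.3,0]], rotation=[[0,0,-1.3],[0,0,-2.6],[0,0,-3.9],[0,0,-5.2],[0,0,-6.5],[0,0,-7.8],[0,0,-9.1],[0,0,-10.4],[0,0,-11.7],[0,0,-13.1]], force=20)

```text
time: 1.1
tool_pos: [400.7, 137.7, 250.0]
tcp_rot: [-180.0, -0.0, 167.3]
ft_force: [1.7, 0.4, 0.5]
finger_gap: -0.3
grip_force: 0.0
```

```bash
python3 -c "
from h import *
goal([-45,130,100],PUSH)"
```

```text
t 1.1 jig now [141.9 252.7 250. ] F jig [ 0.7 -1.5  0.5] gap -0.3
target world [479.1 -71.8 100. ] shift mm [-122.5 -187.1  150. ] rot [-0.   -0.01  0.09]
```

Emit:
servo_tool(fingers=[0,0,0,0,0,0,0,0], linear=[[-0.02,-0.03,0.02],[-0.04,-0.06,0.04],[-0.06,-0.09,0.06],[-0.08,-0.12,0.08],[-0.1,-0.15,0.1],[-0.11,-0.17,0.13],[-0.12,-0.187,0.15],[-0.122,-0.187,0.15]], rotation=[[0,0,0],[0,0,0],[0,0,0],[0,0,0],[0,0,0],[0,0,0],[0,0,0],[0,0,0]])

```text
time: 1.9
tool_pos: [476.1, -71.2, 96.6]
tcp_rot: [-180.0, -0.4, 167.1]
ft_force: [-0.5, 1.2, 0.8]
finger_gap: -0.0
grip_force: 0.0
```

```bash
python3 - <<'E'
from h import *
from bench import r
goal([-45,130,57],PUSH)
T=r.snapshot("top");S=r.snapshot("scene");pickle.dump({"top":T,"scene":S},open("d1.pkl","wb"))
a=cv2.resize(T["frame"][150:250,270:370],(400,400),interpolation=cv2.INTER_CUBIC)
b=cv2.resize(S["frame"][185:285,190:290],(400,400),interpolation=cv2.INTER_CUBIC)
cv2.imwrite("pics/n1.png",np.clip(np.hstack([a,b])[:,:,::-1]*1.5,0,255).astype(np.uint8))
s=r.sense();p=s["tool_pos"]-[0,0,19]
print("tip proj",(proj(T,p)-[270,150])*4,(proj(S,p)-[190,185])*4)
E
```

```text
t 1.9 jig now [-45.2 133.1  96.6] F jig [1.  0.8 0.8] gap -0.0
target world [479.1 -71.8  57. ] shift mm [-3.4  0.2 39.6] rot [-0.02 -0.37 -0.12]
tip proj [194.27632315 333.49956847] [190.12978708  78.67734837]
```

View pics/n1.png

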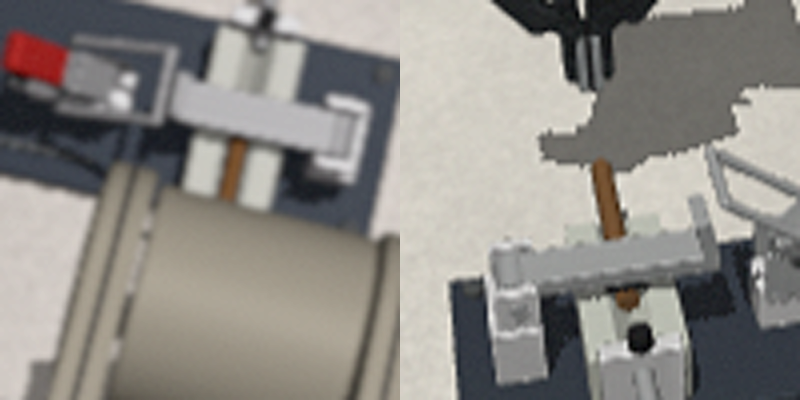

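The fingertips at (190,85) in the right panel stand behind the pin's outer end at (200,160), in line with the groove. I'll descend and approach.

Emit:
servo_tool(fingers=[0,0,0,0,0,0,0,0,0], linear=[[0,0,0.015],[0,0,0.03],[0,0,0.042],[0,0,0.042],[-0.004,0,0.042],[-0.008,0,0.042],[-0.012,0,0.042],[-0.015,0,0.042],[-0.015,0,0.042]], rotation=[[0,0,0],[0,0,0],[0,0,0],[0,0,0],[0,0,0],[0,0,0],[0,0,0],[0,0,0],[0,0,0]])

```text
time: 2.9
tool_pos: [493.9, -73.5, 58.7]
tcp_rot: [-180.0, 0.0, 167.3]
ft_force: [0.8, -0.5, -0.4]
finger_gap: 0.0
grip_force: 0.0
```

```bash
python3 - <<'E'
from h import *
from bench import r
goal([-45,80,57],PUSH)
S=r.snapshot("scene")
b=cv2.resize(S["frame"][195:285,190:310],(800,600),interpolation=cv2.INTER_CUBIC)
cv2.imwrite("pics/n2.png",np.clip(b[:,:,::-1]*1.5,0,255).astype(np.uint8))
E
```

```text
t 2.9 jig now [-43.4 115.2  58.7] F jig [-0.3 -0.9 -0.4] gap 0.0
target world [527.9 -82.8  57. ] shift mm [-35.2  -1.6   1.7] rot [-0.    0.05  0.02]
```

View pics/n2.png

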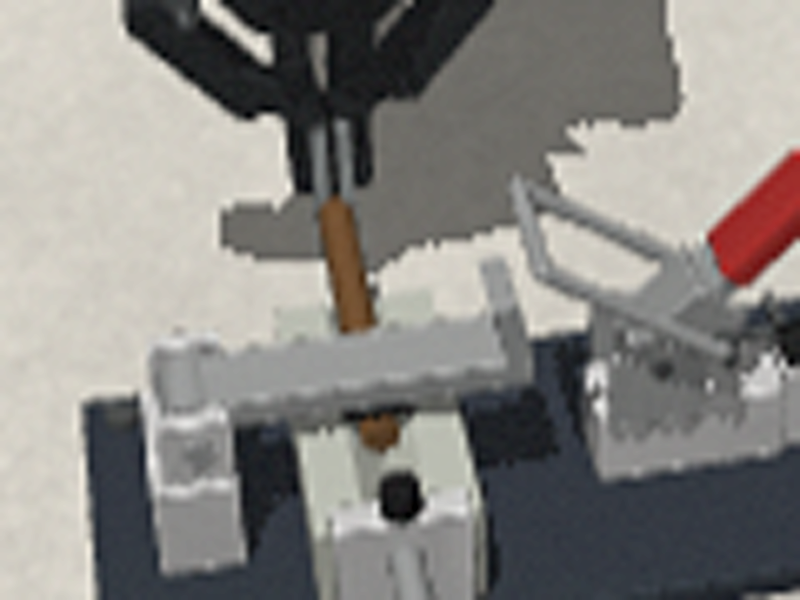

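The fingertips (335,195) sit right behind the pin end (333,200) and are centred on it. I'll push slowly.

Emit:
servo_tool(fingers=[0,0,0,0,0,0,0,0,0,0], linear=[[-0.001,0,0.003],[-0.002,0,0.003],[-0.003,0,0.003],[-0.004,0,0.003],[-0.005,0,0.003],[-0.006,0,0.003],[-0.007,0,0.003],[-0.008,0,0.003],[-0.009,0,0.003],[-0.01,0,0.003]], rotation=[[0,0,0],[0,0,0],[0,0,0],[0,0,0],[0,0,0],[0,0,0],[0,0,0],[0,0,0],[0,0,0],[0,0,0]])

```text
time: 3.95
tool_pos: [502.8, -75.4, 55.2]
tcp_rot: [-180.0, -0.0, 167.3]
ft_force: [-1.8, 0.3, 0.1]
finger_gap: 0.1
grip_force: 0.9
```

Emit:
servo_tool(fingers=[0,0,0,0,0,0,0,0,0,0], linear=[[-0.001,0,0],[-0.002,0,0],[-0.003,0,0],[-0.004,0,0],[-0.005,0,0],[-0.006,0,0],[-0.007,0,0],[-0.008,0,0],[-0.009,0,0],[-0.01,0,0]], rotation=[[0,0,0],[0,0,0],[0,0,0],[0,0,0],[0,0,0],[0,0,0],[0,0,0],[0,0,0],[0,0,0],[0,0,0]])

```text
time: 4.95
tool_pos: [512.7, -77.7, 55.3]
tcp_rot: [-180.0, -0.0, 167.3]
ft_force: [-1.1, 0.7, 0.0]
finger_gap: 0.1
grip_force: 0.7
```

```bash
python3 - <<'E'
from h import *
from bench import r
goal([-45,80,57],PUSH)
S=r.snapshot("scene")
b=cv2.resize(S["frame"][195:285,190:310],(800,600),interpolation=cv2.INTER_CUBIC)
cv2.imwrite("pics/n3.png",np.clip(b[:,:,::-1]*1.5,0,255).astype(np.uint8))
E
```

```text
t 4.95 jig now [-43.4  95.9  55.3] F jig [0.4 1.2 0. ] gap 0.1
target world [527.9 -82.8  57. ] shift mm [-15.9  -1.6  -1.7] rot [-0.   -0.    0.02]
```

Emit:
servo_tool(fingers=[0,0,0,0,0,0,0,0], linear=[[-0.001,0,0],[-0.002,0,0],[-0.003,0,0],[-0.004,0,0],[-0.005,0,0],[-0.006,0,0],[-0.007,0,0],[-0.008,0,0]], rotation=[[0,0,0],[0,0,0],[0,0,0],[0,0,0],[0,0,0],[0,0,0],[0,0,0],[0,0,0]])

```text
time: 5.8
tool_pos: [520.5, -79.4, 55.3]
tcp_rot: [-180.0, -0.0, 167.3]
ft_force: [-2.0, 0.3, -0.5]
finger_gap: -0.0
grip_force: 0.9
```

Emit:
servo_tool(fingers=[0,0,0,0,0], linear=[[-0.0006,0,0],[-0.0012,0,0],[-0.0018,0,0],[-0.0024,0,0],[-0.003,0,0]], rotation=[[0,0,0],[0,0,0],[0,0,0],[0,0,0],[0,0,0]])

```text
time: 6.3
tool_pos: [523.4, -80.1, 55.3]
tcp_rot: [-180.0, 0.0, 167.3]
ft_force: [-1.3, 1.3, -0.0]
finger_gap: -0.0
grip_force: 0.9
```

```bash
python3 - <<'E'
from h import *
from bench import r
goal([-45,80,57],PUSH)
S=r.snapshot("scene")
b=cv2.resize(S["frame"][195:285,190:310],(800,600),interpolation=cv2.INTER_CUBIC)
cv2.imwrite("pics/n3.png",np.clip(b[:,:,::-1]*1.5,0,255).astype(np.uint8))
E
```

```text
t 6.3 jig now [-43.4  85.   55.3] F jig [ 0.9  1.6 -0. ] gap -0.0
target world [527.9 -82.8  57. ] shift mm [-5.  -1.6 -1.7] rot [-0.    0.    0.02]
```

View pics/n3.png

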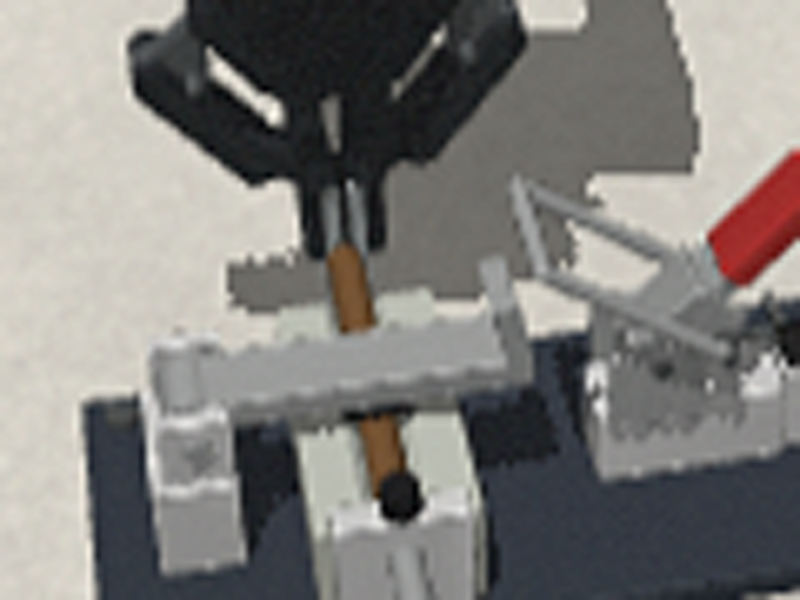

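The pin has slid freely and its leading end (385,480) is now almost at the stop beneath the lock-screw knob. I'll continue in half-millimetre steps until the force rises.

Emit:
servo_tool(fingers=[0,0,0,0], linear=[[-0.0005,0,0],[-0.001,0,0],[-0.0015,0,0],[-0.002,0,0]], rotation=[[0,0,0],[0,0,0],[0,0,0],[0,0,0]])

```text
time: 6.75
tool_pos: [525.4, -80.5, 55.3]
tcp_rot: [-180.0, 0.0, 167.3]
ft_force: [-1.7, 1.7, -1.0]
finger_gap: -0.1
grip_force: 0.9
```

Emit:
servo_tool(fingers=[0,0,0], linear=[[-0.0005,0,0],[-0.001,0,0],[-0.0014,0,0]], rotation=[[0,0,0],[0,0,0],[0,0,0]])

```text
time: 7.05
tool_pos: [526.7, -80.8, 55.3]
tcp_rot: [-180.0, -0.0, 167.3]
ft_force: [-1.7, 0.5, -0.7]
finger_gap: -0.3
grip_force: 0.9
```

Emit:
servo_tool(fingers=[0,0,0], linear=[[-0.0005,0,0],[-0.001,0,0],[-0.0014,0,0]], rotation=[[0,0,0],[0,0,0],[0,0,0]])

```text
time: 7.35
tool_pos: [527.5, -81.0, 55.1]
tcp_rot: [-180.0, -0.1, 167.3]
ft_force: [-6.1, 1.4, 1.9]
finger_gap: 0.4
grip_force: 2.9
```

Emit:
servo_tool(fingers=[0,0,0], linear=[[-0.0004,0,0],[-0.0008,0,0],[-0.0012,0,0]], rotation=[[0,0,0],[0,0,0],[0,0,0]])

```text
time: 7.65
tool_pos: [527.6, -81.0, 54.6]
tcp_rot: [180.0, -0.2, 167.3]
ft_force: [-8.7, 1.6, 2.3]
finger_gap: -0.1
grip_force: 4.8
```

The pin is home: the force rose from 1.7 to 9 N and motion stalled. I'll back off, lift and plan the loop grasp.

Emit:
servo_tool(fingers=[0,0,0,0.03,0.07,0.07,0.07,0.07], linear=[[0.006,0,0],[0.016,0,0],[0.026,0,0],[0.03,0,-0.04],[0.03,0,-0.08],[0.03,0.02,-0.12],[0.03,0.04,-0.15],[0.03,0.04,-0.15]], rotation=[[0,0,0],[0,0,0],[0,0,0],[0,0,8],[0,0,16],[0,0,24],[0,0,32],[0,0,40]])

```text
time: 8.45
tool_pos: [511.7, -34.4, 211.6]
tcp_rot: [179.6, 0.4, 127.0]
ft_force: [0.7, -0.6, -0.3]
finger_gap: 69.7
grip_force: 0.0
```

```bash
cat >> h.py <<'E'
from scipy.optimize import least_squares
def hinge(L): return np.array([42+20*np.cos(L-.454),58+20*np.sin(L-.454)])
def onloop(L,phi,d): return hinge(L)+d*np.array([-np.cos(phi),np.sin(phi)])
def solve(p,d,g): q=least_squares(lambda q:onloop(q[0],q[1],d)-p,g).x; return q
E
python3 - <<'E'
from h import *
J=jig();d=pickle.load(open("d0.pkl","rb"));T=d["top"];S=d["scene"]
tp=lambda u,v:(240+(u+.5)/5.5-.5,125+(v+.5)/5.5-.5)
for q in[(406,205),(386,304),(396,255)]: print("bar top",J.j(onz(T,*tp(*q),110)).round(1))
print("red tip edge top view z115", J.j(onz(T,*tp(177,208),115)).round(1))
for p in [(3.6,109.8),(1.5,109.8),(3,108)]: print(solve(p,71,[.85,.66]))
q=solve((3.2,109.5),71,[.85,.66]);P=onloop(*q,59);print(q,P)
goal([P[0],0,180],LOOP)
E
```

```text
bar top [  3.8 -20.1 110. ]
bar top [  2.8  20.8 110. ]
bar top [  3.3   0.5 110. ]
red tip edge top view z115 [ 93.4   2.  115. ]
[0.90346251 0.6525171 ]
[0.99656209 0.62381008]
[0.86948858 0.63170897]
[0.91117085 0.64476535] [ 12.79088982 102.28786908]
t 8.45 jig now [ -1.4 106.5 211.6] F jig [-0.5 -0.8 -0.3] gap 69.7
target world [618.7 -44.1 180. ] shift mm [-72.   79.4  32.7] rot [ 0.59  0.18 49.78]
```

Emit:
servo_tool(fingers=[0.07,0.07,0.07,0.07,0.07,0.07,0.07,0.07], linear=[[-0.012,0.013,0.005],[-0.024,0.026,0.01],[-0.036,0.04,0.015],[-0.048,0.053,0.02],[-0.06,0.066,0.026],[-0.072,0.079,0.032],[-0.072,0.079,0.032],[-0.072,0.079,0.032]], rotation=[[0,0,8.3],[0,0,16.6],[0,0,25],[0.2,0,33],[0.3,0,41],[0.4,0.1,49.6],[0.4,0.1,49.6],[0.4,0.1,49.6]])

```text
time: 9.25
tool_pos: [614.5, -45.1, 173.1]
tcp_rot: [-179.6, 0.1, 77.9]
ft_force: [-0.9, 0.5, 0.1]
finger_gap: 69.8
grip_force: 0.0
```

```bash
python3 -c "
from h import *
goal([12.8,0.3,102.3],LOOP)"
```

```text
t 9.25 jig now [ 10.8   3.8 173.1] F jig [0.3 1.  0.1] gap 69.8
target world [618.4 -44.  102.3] shift mm [ 2.   4.1 70.7] rot [-0.44  0.08  0.66]
```

Emit:
servo_tool(fingers=[0.07,0.07,0.07,0.07,0.07,0.07], linear=[[0.002,0.004,0.01],[0.002,0.004,0.025],[0.002,0.004,0.04],[0.002,0.004,0.055],[0.002,0.004,0.07],[0.002,0.004,0.07]], rotation=[[-0.4,0,0.6],[-0.4,0,0.6],[-0.4,0,0.6],[-0.4,0,0.6],[-0.4,0,0.6],[-0.4,0,0.6]])

```text
time: 9.85
tool_pos: [616.7, -43.8, 99.3]
tcp_rot: [-179.7, 0.1, 77.1]
ft_force: [-0.2, 1.5, -0.9]
finger_gap: 70.2
grip_force: 0.0
```

```bash
python3 - <<'E'
from h import *
from bench import r
goal([12.8,0.3,102.3],LOOP)
S=r.snapshot("scene")
b=cv2.resize(S["frame"][190:280,210:330],(800,600),interpolation=cv2.INTER_CUBIC)
cv2.imwrite("pics/n4.png",np.clip(b[:,:,::-1]*1.5,0,255).astype(np.uint8))
J=jig();print((proj(S,J.w([12.8,0.3,102.3]))-[210,190])*6.67)
E
```

```text
t 9.85 jig now [12.6  2.  99.3] F jig [ 1.4  0.6 -0.9] gap 70.2
target world [618.4 -44.  102.3] shift mm [ 0.2  1.7 -3. ] rot [-0.32  0.1  -0.17]
[422.50168096 273.76277075]
```

View pics/n4.png

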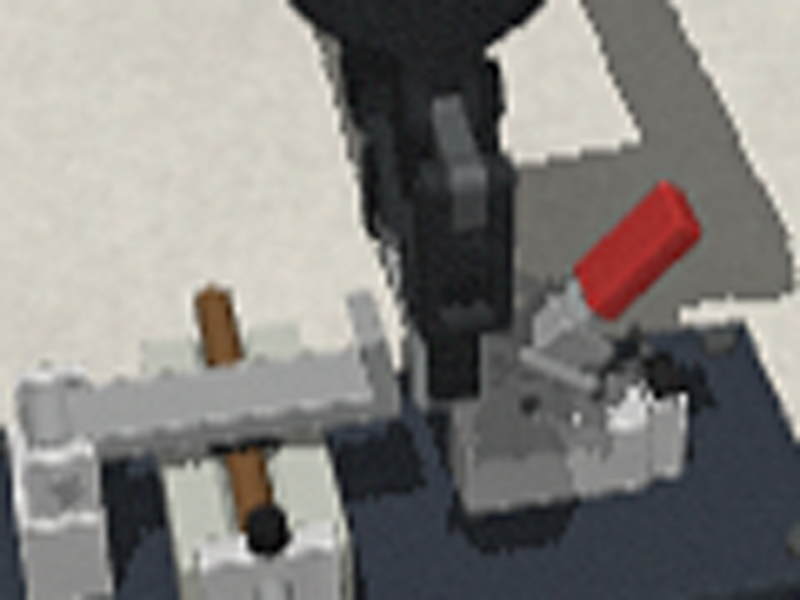

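The gripper straddles the loop legs, with the near finger at (450,350) in front of the loop, and the pin is still home at (255,490). I'll close gently.

Emit:
servo_tool(fingers=[0.055,0.05,0.044,0.042,0.042,0.042], linear=[[0,0.002,-0.003],[0,0.002,-0.003],[0,0.002,-0.003],[0,0.002,-0.003],[0,0.002,-0.003],[0,0.002,-0.003]], rotation=[[0,0,0],[0,0,0],[0,0,0],[0,0,0],[0,0,0],[0,0,0]], force=25)

```text
time: 10.5
tool_pos: [618.1, -44.0, 105.6]
tcp_rot: [-179.6, 0.1, 77.1]
ft_force: [-15.2, 2.4, 1.7]
finger_gap: 45.1
grip_force: 25.4
```

```bash
python3 - <<'E'
from h import *
goal([12.8,0.3,102.3],LOOP)
from bench import r
s=r.sense();print(s["grip_force"],s["wrist_torque"])
# trajectory, d=59
q0=solve((3.2,109.5),71,[.91,.645]);P0=onloop(*q0,59)
print("P0",P0)
for L,zb in[(.91,109.5),(1.05,110),(1.2,110),(1.35,108),(1.5,104),(1.6,98),(1.62,92),(1.6,85),(1.58,78),(1.55,72)]:
    phi=np.arcsin((zb-hinge(L)[1])/71)if True else 0
    b=onloop(L,phi,71);P=onloop(L,phi,59);print(L,round(phi,3),"bar",b.round(1),"dP",(P-P0).round(1),"rot deg",round(np.degrees(q0[1]-phi),1))
E
```

```text
t 10.5 jig now [ 12.7   0.6 105.6] F jig [-1.  15.4  1.7] gap 45.1
target world [618.4 -44.  102.3] shift mm [0.1 0.3 3.3] rot [-0.41  0.1  -0.17]
25.355813205242157 [ 0.40965464  2.26617482 -0.08700203]
P0 [ 12.79088982 102.28786908]
0.91 0.645 bar [  3.2 109.5] dP [ 0. -0.] rot deg -0.0
1.05 0.612 bar [  0.4 110. ] dP [-2.5  0.8] rot deg 1.9
1.2 0.572 bar [ -3. 110.] dP [-5.7  1.2] rot deg 4.2
1.35 0.506 bar [ -7.6 108. ] dP [-9.9 -0.1] rot deg 8.0
1.5 0.416 bar [-12.9 104. ] dP [-14.7  -3.1] rot deg 13.1
1.6 0.312 bar [-17.3  98. ] dP [-18.7  -8. ] rot deg 19.1
1.62 0.222 bar [-19.4  92. ] dP [-20.5 -12.9] rot deg 24.2
1.6 0.124 bar [-20.2  85. ] dP [-21.1 -18.8] rot deg 29.8
1.58 0.027 bar [-20.4  78. ] dP [-21.2 -24.6] rot deg 35.4
1.55 -0.053 bar [-19.8  72. ] dP [-20.6 -29.6] rot deg 40.0
```

Emit:
servo_tool(fingers=[0.042,0.042,0.042,0.042,0.042,0.042], linear=[[0,-0.001,0],[0,-0.002,0],[0,-0.002,0],[-0.002,-0.002,-0.0006],[-0.004,-0.002,-0.001],[-0.006,-0.002,-0.0012]], rotation=[[0,0,0],[0,0,0],[0,0,0],[0,1.5,0],[0,3,0],[0,4.2,0]])

```text
time: 11.1
tool_pos: [616.6, -48.6, 107.1]
tcp_rot: [-179.8, -4.3, 77.1]
ft_force: [-4.8, 6.7, -4.1]
finger_gap: 44.9
grip_force: 26.5
```

```bash
python3 - <<'E'
from h import *
goal([12.8,0.3,102.3],LOOP)
from bench import r
s=r.sense();print(s["grip_force"],s["wrist_torque"])
E
```

```text
t 11.1 jig now [  7.9   1.  107.1] F jig [ 5.5  6.2 -4.1] gap 44.9
target world [618.4 -44.  102.3] shift mm [4.5 0.8 5.1] rot [-0.18 -4.27 -0.15]
26.51306876912713 [ 0.91700269  0.57980901 -0.1915214 ]
```

```bash
cat >> h.py <<'E'
def tcpof(L,zb,q0=.6448,off=3):
    phi=np.arcsin((zb-hinge(L)[1])/71);P=onloop(L,phi,59);th=q0-phi
    return np.array([P[0]-off*np.sin(th),P[1]+off*np.cos(th),np.degrees(th)])
def rows(w,n):
    W=np.array([tcpof(*q) for q in w]);k=np.linspace(0,len(w)-1,n+1)
    W=np.array([np.interp(k,range(len(w)),W[:,i]) for i in range(3)]).T
    th=np.radians(W[0,2]);d=W-W[0]
    for x,z,t in d[1:]: print([round((x*np.cos(th)+z*np.sin(th))/1e3,4),0,round((x*np.sin(th)-z*np.cos(th))/1e3,4)],[0,round(t,1),0])
E
python3 - <<'E'
from h import *
rows([(1.2,110),(1.35,108),(1.5,104),(1.6,98),(1.62,92),(1.6,85)],10)
E
```

```text
[np.float64(-0.0022), 0, np.float64(0.0005)] [0, np.float64(1.9), 0]
[np.float64(-0.0045), 0, np.float64(0.001)] [0, np.float64(3.8), 0]
[np.float64(-0.0071), 0, np.float64(0.0024)] [0, np.float64(6.4), 0]
[np.float64(-0.0098), 0, np.float64(0.0037)] [0, np.float64(8.9), 0]
[np.float64(-0.0121), 0, np.float64(0.006)] [0, np.float64(11.9), 0]
[np.float64(-0.0144), 0, np.float64(0.0083)] [0, np.float64(14.9), 0]
[np.float64(-0.0156), 0, np.float64(0.0108)] [0, np.float64(17.5), 0]
[np.float64(-0.0168), 0, np.float64(0.0132)] [0, np.float64(20.1), 0]
[np.float64(-0.0174), 0, np.float64(0.0162)] [0, np.float64(22.9), 0]
[np.float64(-0.0181), 0, np.float64(0.0191)] [0, np.float64(25.7), 0]
```

Emit:
servo_tool(fingers=[0.042,0.042,0.042,0.042,0.042,0.042], linear=[[-0.0022,-0.001,0.0005],[-0.0045,-0.001,0.001],[-0.007,-0.001,0.0024],[-0.01,-0.001,0.0037],[-0.012,-0.001,0.006],[-0.0145,-0.001,0.0083]], rotation=[[0,1.9,0],[0,3.8,0],[0,6.4,0],[0,8.9,0],[0,11.9,0],[0,14.9,0]])

```text
time: 11.7
tool_pos: [613.4, -62.3, 98.8]
tcp_rot: [-180.0, -19.2, 77.1]
ft_force: [-5.1, 6.9, -2.4]
finger_gap: 45.0
grip_force: 26.7
```

```bash
python3 - <<'E'
from h import *
goal([0,2,90],LOOP)
from bench import r
s=r.sense();print(s["grip_force"],s["wrist_torque"]); print(tcpof(1.6,98))
rows([(1.6,98),(1.64,92),(1.63,85)],6)
S=r.snapshot("scene");T=r.snapshot("top")
b=np.hstack([cv2.resize(S["frame"][195:275,225:305],(400,400),interpolation=cv2.INTER_CUBIC),cv2.resize(S["frame"][195:275,225:305],(400,400),interpolation=cv2.INTER_CUBIC)])
f=S["frame"].astype(int);m=(f[:,:,0]>90)&(f[:,:,1]<50)&(f[:,:,2]<50);m[:,340:]=0;m[320:]=0
v,u=np.nonzero(m);print("red",u.mean(),v.mean(),len(u),jig().ony(S,u.mean(),v.mean(),0).round(1))
E
```

```text
t 11.7 jig now [-6.1  1.2 98.8] F jig [ 5.6  6.6 -2.4] gap 45.0
target world [613.9 -56.1  90. ] shift mm [ 2.9 -0.8 10.3] rot [ -0.03 -19.21  -0.11]
26.65820376947522 [0.57693239 0.65962245 0.00613909]
[-6.89414627 97.1544381  19.08228413]
[np.float64(-0.0013), 0, np.float64(0.0013)] [0, np.float64(1.8), 0]
[np.float64(-0.0026), 0, np.float64(0.0026)] [0, np.float64(3.5), 0]
[np.float64(-0.0039), 0, np.float64(0.004)] [0, np.float64(5.3), 0]
[np.float64(-0.0049), 0, np.float64(0.0057)] [0, np.float64(7.2), 0]
[np.float64(-0.0059), 0, np.float64(0.0075)] [0, np.float64(9.1), 0]
[np.float64(-0.0069), 0, np.float64(0.0093)] [0, np.float64(11.0), 0]
red 292.8333333333333 219.07142857142858 42 [ 51.9  -0.  126.1]
```

Emit:
servo_tool(fingers=[0.042,0.042,0.042,0.042,0.042,0.042,0.042], linear=[[-0.0015,-0.0005,0.001],[-0.003,-0.0005,0.0025],[-0.0045,-0.0005,0.004],[-0.0055,-0.0005,0.0057],[-0.0065,-0.0005,0.0075],[-0.0075,-0.0005,0.0093],[-0.0075,-0.0005,0.0093]], rotation=[[0,1.8,0],[0,3.5,0],[0,5.3,0],[0,7.2,0],[0,9.1,0],[0,11,0],[0,11,0]])

```text
time: 12.5
tool_pos: [611.9, -67.2, 86.8]
tcp_rot: [-179.9, -30.0, 77.0]
ft_force: [-5.6, 3.2, 0.3]
finger_gap: 44.9
grip_force: 26.7
```

```bash
python3 - <<'E'
from h import *
goal([0,2,90],LOOP)
from bench import r
s=r.sense();print(s["grip_force"],s["wrist_torque"]); print(tcpof(1.63,85))
S=r.snapshot("scene")
b=cv2.resize(S["frame"][195:285,210:330],(800,600),interpolation=cv2.INTER_CUBIC)
cv2.imwrite("pics/n5.png",np.clip(b[:,:,::-1]*1.5,0,255).astype(np.uint8))
E
```

```text
t 12.5 jig now [-11.3   1.5  86.8] F jig [1.9 6.2 0.3] gap 44.9
target world [613.9 -56.1  90. ] shift mm [11.4 -0.5  2.9] rot [-2.000e-02 -3.002e+01 -1.900e-01]
26.6639431938529 [0.13913207 0.72573618 0.50742464]
[-10.38108082  86.15397535  30.03717667]
```

View pics/n5.png

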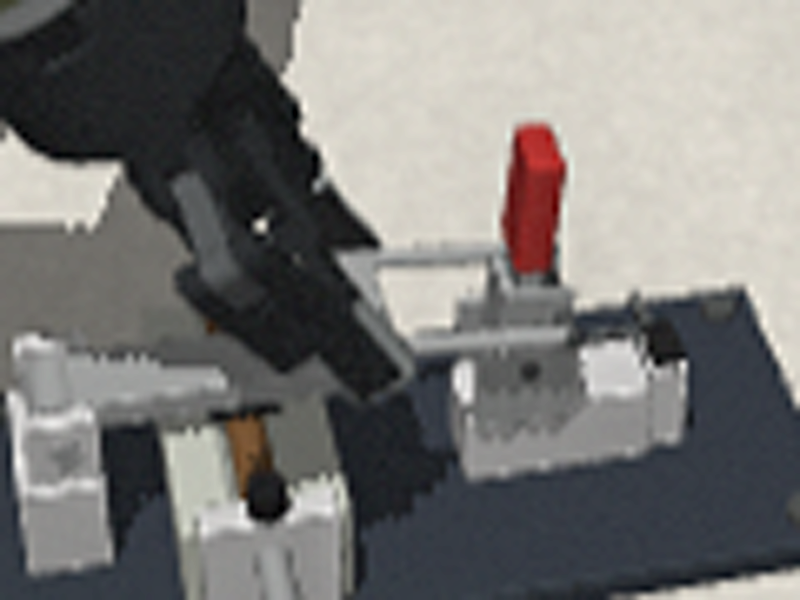

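The lever stands upright (535,200), the loop is nearly level with its bar behind the horn's position, and the gripper body is clear of the lever. I'll lower the bar behind the horn.

```bash
python3 - <<'E'
from h import *
rows([(1.63,85),(1.61,78),(1.59,73)],6)
E
```

```text
[np.float64(-0.0011), 0, np.float64(0.0017)] [0, np.float64(1.8), 0]
[np.float64(-0.0022), 0, np.float64(0.0034)] [0, np.float64(3.7), 0]
[np.float64(-0.0033), 0, np.float64(0.0051)] [0, np.float64(5.5), 0]
[np.float64(-0.0039), 0, np.float64(0.0063)] [0, np.float64(6.8), 0]
[np.float64(-0.0045), 0, np.float64(0.0076)] [0, np.float64(8.1), 0]
[np.float64(-0.0052), 0, np.float64(0.0089)] [0, np.float64(9.4), 0]
```

Emit:
servo_tool(fingers=[0.042,0.042,0.042,0.042,0.042,0.042,0.042], linear=[[-0.0011,-0.0005,0.0017],[-0.0022,-0.0005,0.0034],[-0.0033,-0.0005,0.005],[-0.004,-0.0005,0.0063],[-0.0045,-0.0005,0.0076],[-0.0052,-0.0005,0.0089],[-0.0052,-0.0005,0.0089]], rotation=[[0,1.8,0],[0,3.7,0],[0,5.5,0],[0,6.8,0],[0,8.1,0],[0,9.4,0],[0,9.4,0]])

```text
time: 13.25
tool_pos: [611.7, -67.8, 76.4]
tcp_rot: [-180.0, -39.3, 77.1]
ft_force: [-5.6, -2.0, -0.9]
finger_gap: 44.6
grip_force: 26.9
```

```bash
python3 - <<'E'
from h import *
goal([0,2,90],LOOP)
from bench import r
s=r.sense();print(s["grip_force"],s["wrist_torque"]); print(tcpof(1.59,73), tcpof(1.59,71))
E
```

```text
t 13.25 jig now [-11.9   1.6  76.4] F jig [-3.2  5.  -0.9] gap 44.6
target world [613.9 -56.1  90. ] shift mm [17.8 -0.5 -2.9] rot [  0.06 -39.33  -0.18]
26.892758030444384 [-0.60968047  0.77671751  0.64869343]
[-10.42515212  75.84614936  39.47835818] [-10.39266202  74.12944104  41.09512761]
```

Emit:
servo_tool(fingers=[0.042,0.042,0.042,0.042], linear=[[-0.0006,0,0.0008],[-0.0013,0,0.0016],[-0.0019,0,0.0023],[-0.0019,0,0.0023]], rotation=[[0,0,0],[0,0.5,0],[0,1,0],[0,1,0]])

```text
time: 13.65
tool_pos: [612.0, -67.3, 74.8]
tcp_rot: [180.0, -40.4, 77.2]
ft_force: [-7.7, -2.4, 5.6]
finger_gap: 44.8
grip_force: 27.2
```

```bash
python3 - <<'E'
from h import *
goal([0,2,90],LOOP)
E
```

```text
t 13.65 jig now [-11.3   1.4  74.8] F jig [-4.   7.   5.6] gap 44.8
target world [613.9 -56.1  90. ] shift mm [18.5 -0.6 -4.3] rot [  0.08 -40.35  -0.1 ]
```

Emit:
servo_tool(fingers=[0.042,0.042,0.042,0.042,0.042,0.042,0.042], linear=[[0.0008,0,0.0006],[0.0016,0,0.0013],[0.0023,0,0.002],[0.0031,0,0.0026],[0.0038,0,0.0032],[0.0046,0,0.0039],[0.0053,0,0.0045]], rotation=[[0,-0.7,0],[0,-1.4,0],[0,-2,0],[0,-2.7,0],[0,-3.5,0],[0,-4.2,0],[0,-5,0]])

```text
time: 14.35
tool_pos: [613.4, -61.0, 74.5]
tcp_rot: [179.9, -35.2, 77.2]
ft_force: [-8.5, -4.7, 2.5]
finger_gap: 44.8
grip_force: 27.2
```

```bash
python3 - <<'E'
from h import *
goal([0,2,90],LOOP)
E
```

```text
t 14.35 jig now [-4.9  1.4 74.5] F jig [-6.5  7.2  2.5] gap 44.8
target world [613.9 -56.1  90. ] shift mm [12.9 -0.6 -9.8] rot [  0.08 -35.22  -0.1 ]
```

Emit:
servo_tool(fingers=[0.042,0.042,0.042,0.042], linear=[[0.0007,0,0.0006],[0.0015,0,0.0012],[0.0022,0,0.0018],[0.0029,0,0.0024]], rotation=[[0,-0.8,0],[0,-1.6,0],[0,-2.4,0],[0,-3.2,0]])

```text
time: 14.75
tool_pos: [614.0, -58.4, 74.0]
tcp_rot: [179.9, -31.9, 77.1]
ft_force: [-11.4, -10.4, 2.5]
finger_gap: 44.4
grip_force: 27.5
```

```bash
python3 - <<'E'
from h import *
goal([0,2,90],LOOP)
E
```

```text
t 14.75 jig now [-2.2  1.4 74. ] F jig [-12.7   8.8   2.5] gap 44.4
target world [613.9 -56.1  90. ] shift mm [ 10.4  -0.6 -12.4] rot [  0.1  -31.92  -0.12]
```

Emit:
servo_tool(fingers=[0.042,0.042,0.042], linear=[[0.0007,0,0.0005],[0.0014,0,0.001],[0.002,0,0.0014]], rotation=[[0,-0.7,0],[0,-1.4,0],[0,-2,0]])

```text
time: 15.05
tool_pos: [614.2, -57.8, 73.6]
tcp_rot: [179.9, -29.8, 77.1]
ft_force: [-14.6, -19.9, 3.1]
finger_gap: 44.8
grip_force: 28.0
```

```bash
python3 - <<'E'
from h import *
goal([0,2,90],LOOP)
from bench import r
S=r.snapshot("scene");f=S["frame"].astype(int);m=(f[:,:,0]>60)&(f[:,:,0]>2*f[:,:,1])&(f[:,:,0]>2*f[:,:,2]);m[:200]=0;m[280:]=0;m[:,:270]=0;m[:,350:]=0
v,u=np.nonzero(m);c=jig().ony(S,u.mean(),v.mean(),0);print(len(u),u.min(),u.max(),v.min(),v.max(),c.round(1),"L~",np.arctan2(c[2]-58,c[0]-42))
import pickle;d=pickle.load(open("d0.pkl","rb"))
S=d["scene"];f=S["frame"].astype(int);m=(f[:,:,0]>60)&(f[:,:,0]>2*f[:,:,1])&(f[:,:,0]>2*f[:,:,2]);m[:200]=0;m[280:]=0;m[:,:270]=0;m[:,350:]=0
v,u=np.nonzero(m);c=jig().ony(S,u.mean(),v.mean(),0);print("first",len(u),c.round(1),"L~",np.arctan2(c[2]-58,c[0]-42))
E
```

```text
t 15.05 jig now [-1.6  1.4 73.6] F jig [-22.7   9.9   3.1] gap 44.8
target world [613.9 -56.1  90. ] shift mm [  9.5  -0.6 -13.5] rot [  0.11 -29.77  -0.16]
187 299 318 221 239 [85.3  0.  92.2] L~ 0.6692752846050338
first 189 [ 77.6  -0.  100.4] L~ 0.8730773282275981
```

The pull rose sharply to 23 N with the lever drawn to about 0.67–0.7, so the loop is taut on the horn. I'll release and withdraw.

Emit:
servo_tool(fingers=[0.055,0.066,0.066,0.066,0.066,0.066,0.066,0.066], linear=[[0,0,0],[0,0,0],[0,0,-0.005],[0,0,-0.02],[0,0,-0.04],[0,0,-0.06],[0,0,-0.08],[0,0,-0.1]], rotation=[[0,0,0],[0,0,0],[0,0,0],[0,0,0],[0,0,0],[0,0,0],[0,0,0],[0,0,0]])

```text
time: 15.9
tool_pos: [603.7, -104.2, 161.8]
tcp_rot: [179.9, -30.2, 77.1]
ft_force: [0.9, 0.1, 0.4]
finger_gap: 66.1
grip_force: 0.0
```

```bash
python3 - <<'E'
from h import *
from bench import r
S=r.snapshot("scene");f=S["frame"].astype(int);m=(f[:,:,0]>60)&(f[:,:,0]>2*f[:,:,1])&(f[:,:,0]>2*f[:,:,2]);m[:200]=0;m[280:]=0;m[:,:270]=0;m[:,350:]=0
v,u=np.nonzero(m);c=jig().ony(S,u.mean(),v.mean(),0);print(len(u),c.round(1),"L~",np.arctan2(c[2]-58,c[0]-42))
b=cv2.resize(S["frame"][195:285,210:330],(800,600),interpolation=cv2.INTER_CUBIC)
cv2.imwrite("pics/n6.png",np.clip(b[:,:,::-1]*1.5,0,255).astype(np.uint8))
L=.7;p=lambda r_:(42+r_*np.cos(L)-8*np.sin(L),58+r_*np.sin(L)+8*np.cos(L))
print(p(60),p(70))
goal([p(60)[0],1.5,150],LOOP)
E
```

```text
190 [85.6 -0.  91.8] L~ 0.6593817549444333
(np.float64(82.73678973916779), np.float64(102.77179873253736)) (np.float64(90.38521161201265), np.float64(109.21397560491427))
t 15.95 jig now [-50.9  -0.4 165.3] F jig [-1.3 -1.   2.7] gap 65.5
target world [632.7  24.5 150. ] shift mm [108.   -2.5  80.2] rot [  0.41 -30.1   -0.14]
```

View pics/n6.png

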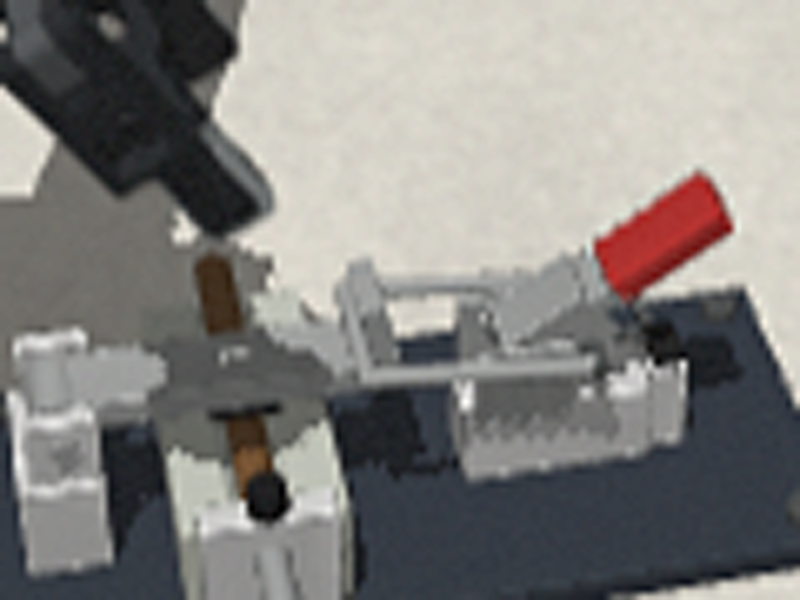

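The loop bar sits behind the horn (350,320), the lever is at about 0.67, and the pin is still home at (255,480). Next I'll bring the closed fingertips above the handle.

```bash
python3 -c "
from h import *
goal([68,1.5,150],LOOP)"
```

```text
t 15.95 jig now [-50.9  -0.4 165.3] F jig [-1.3 -1.   2.7] gap 65.5
target world [629.4  10.1 150. ] shift mm [95.3 -2.4 72.8] rot [  0.41 -30.1   -0.14]
```

Emit:
servo_tool(fingers=[0,0,0,0,0,0,0,0], linear=[[0.015,0,0.008],[0.032,0,0.02],[0.048,-0.001,0.034],[0.064,-0.002,0.048],[0.08,-0.002,0.06],[0.095,-0.002,0.072],[0.095,-0.002,0.072],[0.095,-0.002,0.072]], rotation=[[0,-5,0],[0,-10,0],[0,-15,0],[0,-20,0],[0.2,-25,0],[0.4,-30,0],[0.4,-30,0],[0.4,-30,0]])

```text
time: 16.75
tool_pos: [628.2, 13.7, 145.6]
tcp_rot: [-179.6, -0.3, 77.3]
ft_force: [0.3, -0.5, 0.1]
finger_gap: 0.1
grip_force: 0.0
```

```bash
python3 -c "
from h import *
goal([71,1.5,125],LOOP)"
```

```text
t 16.75 jig now [ 71.3   3.5 145.6] F jig [-0.4 -0.4  0.1] gap 0.1
target world [630.1  13.  125. ] shift mm [-0.4  2.1 20.5] rot [-0.35 -0.27  0.07]
```

Emit:
servo_tool(fingers=[0,0,0,0,0,0,0,0], linear=[[0,0.002,0.008],[0,0.002,0.016],[0,0.002,0.022],[0.002,0.002,0.025],[0.004,0.002,0.0275],[0.006,0.002,0.03],[0.008,0.002,0.0325],[0.009,0.002,0.034]], rotation=[[0,0,0],[0,0,0],[0,0,0],[0,0,0],[0,0,0],[0,0,0],[0,0,0],[0,0,0]])

```text
time: 17.55
tool_pos: [631.9, 21.0, 111.4]
tcp_rot: [-179.6, -0.2, 77.2]
ft_force: [-1.2, -0.7, 1.7]
finger_gap: 0.1
grip_force: 1.1
```

```bash
cat >> h.py <<'E'
def lev():
    from bench import r
    S=r.snapshot("scene");f=S["frame"].astype(int);m=(f[:,:,0]>60)&(f[:,:,0]>2*f[:,:,1])&(f[:,:,0]>2*f[:,:,2]);m[:200]=0;m[290:]=0;m[:,:270]=0;m[:,360:]=0
    v,u=np.nonzero(m);c=jig().ony(S,u.mean(),v.mean(),0);print(len(u),c.round(1),"L~",np.arctan2(c[2]-58,c[0]-42).round(3));return S
E
python3 -c "
from h import *
goal([86,1.5,102],LOOP);lev()"
```

```text
t 17.55 jig now [ 79.2   1.5 111.4] F jig [-0.9  1.   1.7] gap 0.1
target world [633.4  27.7 102. ] shift mm [6.7 0.1 9.4] rot [-0.35 -0.21 -0.06]
140 [90.6 -0.  86.1] L~ 0.524
```

Emit:
servo_tool(fingers=[0,0,0,0,0,0], linear=[[0.001,0,0.0015],[0.002,0,0.003],[0.0035,0,0.005],[0.0045,0,0.0065],[0.0055,0,0.008],[0.0065,0,0.0095]], rotation=[[0,0,0],[0,0,0],[0,0,0],[0,0,0],[0,0,0],[0,0,0]])

```text
time: 18.2
tool_pos: [633.2, 27.5, 101.6]
tcp_rot: [-179.6, -0.2, 77.2]
ft_force: [0.5, -1.7, 0.0]
finger_gap: 0.1
grip_force: 0.6
```

```bash
python3 -c "
from h import *
goal([90,1.5,91],LOOP);lev()"
```

```text
t 18.2 jig now [ 85.8   1.7 101.6] F jig [-1.6 -0.8  0. ] gap 0.1
target world [634.3  31.6  91. ] shift mm [ 4.1  0.2 10.7] rot [-0.37 -0.23 -0.07]
137 [95.6 -0.  75.9] L~ 0.323
```

```bash
python3 - <<'E'
from h import *
from bench import r
J=jig();S=r.snapshot("scene");g=cv2.cvtColor(S["frame"],cv2.COLOR_RGB2GRAY);L=.33
h=hinge(L);print("hinge",h)
for name,b in(("hooked",np.array([-10,71.])),("lifted",onloop(L,.07+.34,71))):
    for y in(-20,20):
        print(name,y,[proj(S,J.w([q[0],y,q[1]])).round(0).tolist() for q in(h+(b-h)*k for k in(1,.75,.5))])
print("rows 225..262, cols 256..292 step2")
for v in range(225,262): print(v,' '.join(f"{x:3d}" for x in g[v,256:294:2]))
E
```

```text
hinge [61.84643692 55.52635053]
hooked -20 [[264.0, 251.0], [273.0, 251.0], [282.0, 252.0]]
hooked 20 [[261.0, 238.0], [269.0, 238.0], [278.0, 239.0]]
lifted -20 [[267.0, 246.0], [276.0, 247.0], [284.0, 249.0]]
lifted 20 [[264.0, 233.0], [272.0, 234.0], [280.0, 236.0]]
rows 225..262, cols 256..292 step2
225 145 143 143 141 142 143 143 139 139 140 139 140 139 139 140 138 136 142 140
226 142 141 143 145 141 143 140 139 139 141 139 140 139 138 139 136 138 139 140
227 142 142 145 144 142 141 143 139 140 140 141 142 139 138 139 136 138 139 139
228 141 142 144 143 142 143 141 138 138 140 140 143 139 135 141 139 138 138 141
229 141 141 143 145 141 141 138 138 140 140 139 142 138 135 139 138 137 138 141
230 142 142 143 144 143 142 138 140 141 140 138 140 140 140 140 137 139 140 141
231 145 144 143 143 145 147 141 140 140 141 139 141 140 141 141 141 139 140 138
232 145 144 142 142 143 146 143 140 139 140 140 141 138 139 140 141 134 137 137
233 143 143 142 143 145 144 143 140 138 140 138 139 139 137 139 139 135 136 138
234 143 144 141 138 125 141 142 143 138 135 137 140 137 138 139 138 136 137
[... 1464 characters left out ...]
  81  66  68  68  69  69  66  77  88  72  72  71  73  70  70
254  72  64  59  55  43  26  26  26  41  39  37  62 127  56  58  58  60  59  60
255  67  57  42  38  39  21  22  23  40  38  37  66 148  61  61  61  61  62  61
256  63  64  40  29  31  25  24  22  40  41  38  72 149  60  62  60  61  60  61
257 113 118  26  21  24  22  24  24  30  40  39  74 116  61  60  59  61  64  66
258 130 136  19  20  22  21  19  24  20  40  38  75  85  59  65  66  60  75  76
259 129 132  21  24  23  24  23  24  21  38  38  75  80  73  76  76  72  78  78
260 128 130  24  23  22  21  22  21  21  39  38  75  80  78  78  76  78  77  76
261 128 129  40  22  25  25  26  22  20  41  38  70  80  76  77  92  76  77  92
```

The near leg shows at rows 251–252 and the far leg at row 238, exactly where the hooked loop should project. I'll finish the push.

Emit:
servo_tool(fingers=[0,0,0,0,0,0,0,0,0,0], linear=[[0.001,0,0.002],[0.002,0,0.004],[0.003,0,0.006],[0.0035,0,0.008],[0.004,0,0.01],[0.0045,0,0.012],[0.005,0,0.014],[0.005,0,0.0155],[0.005,0,0.0165],[0.005,0,0.0165]], rotation=[[0,0,0],[0,0,0],[0,0,0],[0,0,0],[0,0,0],[0,0,0],[0,0,0],[0,0,0],[0,0,0],[0,0,0]])

```text
time: 19.3
tool_pos: [634.2, 32.3, 85.3]
tcp_rot: [-179.6, -0.2, 77.2]
ft_force: [-0.6, 0.5, 0.1]
finger_gap: 0.3
grip_force: 0.0
```

```bash
python3 -c "
from h import *
goal([91,1.5,84],LOOP);lev()"
```

```text
t 19.3 jig now [90.7  1.8 85.3] F jig [0.4 0.7 0.1] gap 0.3
target world [634.5  32.5  84. ] shift mm [0.3 0.3 1.3] rot [-0.37 -0.22 -0.08]
119 [99.8  0.  58.1] L~ 0.002
```

Emit:
servo_tool(fingers=[0,0,0,0], linear=[[0,0,0.001],[0,0,0.002],[0,0,0.003],[0,0,0.003]], rotation=[[0,0,0],[0,0,0],[0,0,0],[0,0,0]])

```text
time: 19.75
tool_pos: [634.5, 32.3, 84.9]
tcp_rot: [-179.7, -0.2, 77.2]
ft_force: [-9.5, -0.6, 17.4]
finger_gap: -0.0
grip_force: 8.7
```

Emit:
servo_tool(fingers=[0,0,0,0,0,0,0,0], linear=[[0,0,-0.01],[0,0,-0.03],[0,0,-0.06],[0,0,-0.09],[0,0,-0.12],[-0.03,0,-0.15],[-0.06,0,-0.17],[-0.06,0,-0.17]], rotation=[[0,0,0],[0,0,0],[0,0,0],[0,0,0],[0,0,0],[0,0,0],[0,0,0],[0,0,0]])

```text
time: 20.55
tool_pos: [623.2, -30.5, 257.0]
tcp_rot: [180.0, -0.2, 77.0]
ft_force: [-0.4, 0.7, 0.5]
finger_gap: 0.2
grip_force: 0.0
```

```bash
python3 - <<'E'
from h import *
from bench import r
S=lev();J=jig();g=cv2.cvtColor(S["frame"],cv2.COLOR_RGB2GRAY)
h=hinge(0);b=np.array([-9,71.])
for y in(-20,20): print(y,[proj(S,J.w([q[0],y,q[1]])).round(0).tolist() for q in(h+(b-h)*k for k in(1,.75,.5))])
for v in range(232,258): print(v,' '.join(f"{x:3d}" for x in g[v,256:294:2]))
# pin end and stop screw vs n3-time: pin outer end (bronze) in the scene
f=S["frame"].astype(int);m=(f[:,:,0]>f[:,:,2]*1.8)&(f[:,:,0]>40)&(f[:,:,1]>f[:,:,0]*.4);m[:,:225]=0;m[:,260:]=0;m[:220]=0;m[285:]=0
v,u=np.nonzero(m);i=v.argmin();k=v.argmax();print("pin px",u[i],v[i],u[k],v[k],"outer jig",J.j(onz(S,u[v<=v.min()+1].mean(),v.min(),50)).round(1))
print(r.sense()["ft_force"])
E
```

```text
177 [97.1  0.  61.3] L~ 0.06
-20 [[265.0, 251.0], [273.0, 252.0], [282.0, 253.0]]
20 [[261.0, 238.0], [270.0, 239.0], [278.0, 240.0]]
232 142 140 139 139 140 143 139 136 136 137 135 138 135 137  70  73  70  72  71
233 141 140 139 140 141 141 140 138 135 136 134 136 134 136  68  72  69  70  71
234 140 141 139 128 116 138 139 139 134 133 134 136 133 136  66  70  69  70  71
235 140 139 141 114  98 127 140 141 134 134 135 139 134 135 121  69  72  71  69
236 141 141 140 118 101 121 140 139 134 134 137 141 135 136 141  67  70  72  70
237 138 138 138 112 104 109 126 119 137 137 141 141 138 138 139 119  72  80  81
238 142 138 119 100 104 103 110 104 118 121 118 122 119 118 126 111  92  96  96
239 142 139  94 102 104 103  98 100 101 104 102 104 117 101  87  98 100 101 101
240 140 140 125 106 104 104  78  81  77  81  87  85  95  85  88 112 102 103 101
241 138 140 143 106 106 107 125 121 115 119 100  92  72  74  84  96 102 103 102
242 142 142 124 105  97  87 124 138 137 139 133 102  75  75  73  59 105 104 103
243 129 118 105 101  72  71 106 137 141 139 147  83  73  75  74  40 103 102 102
244 11
[... 501 characters left out ...]
  75  44  35  34  32 125 134  72  73  74  47  39  75
251  92  81  89  87 105 101  99  95  95  91  89 122 119  95  74  73  44  44  74
252  75  67  70  70  99  98 102 103 107 107 106 106 105 109  98  97  94  93  95
253  72  73  73  81  66  61  65  71  77  84  88  90  92  96 100 103 106 105 105
254  72  58  51  62  36  24  28  31  45  54  52  59 102  66  72  73  78  84  85
255  68  52  35  37  38  23  18  20  38  37  35  61 135  52  57  56  57  62  63
256  62  60  38  30  30  22  22  21  39  37  38  70 145  59  59  59  59  58  58
257 110 116  27  20  22  22  22  23  27  38  36  73 111  58  58  59  58  63  63
pin px 240 234 246 269 outer jig [-45.   65.8  50. ]
[0.07715123 0.02507801 0.42413957]
```

The lever is closed against its hard stop (17 N on a 3 mm press, staying down after release). The loop is hooked, the pin is home and the robot is clear, so I'm handing in.

```bash
python3 -c "
from bench import r
print(r.hand_in())"
```

```text
the job is handed in; nothing more can be done
None
```

I slid the pin home against the stop with about 9 N, hooked the loop over the keeper and drew it taut, and closed the lever past its toggle so the arm clamps the pin; the job was handed in at about 21 s, and the hand-in gave no verdict.

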